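# Nudge a gland plate onto its locating pins and latch it

### The job

The white gland plate lies in the fixture short of its seat, resting on top of the two brass locating pins. Push it gently along between the guide rails with the fingertips until both holes drop over the pins and it lies flat, then push the red latch all the way across over the plate. Only push: do not pinch or lift the plate, leave the other things on the bench where they are, and take the hand away at the end.

Things in the scene. Friction and masses are not known exactly. Their poses are not given: they have to be found in the camera images.
- fixture: Dark steel locating fixture, fixed to the bench, base 250 x 132 x 10 mm (x -135 to +115, y -66 to +66). Origin: underside of the base (bench level) below the centre of the plate's seat; z up, x is the direction in which to push the plate. Seat floor at z 10. Black guide rails, inner faces 91.5 mm apart, x -120 to +30, top z 22 (screws to z 25), keep the plate straight.
- deck (a point): Centre of the top of the raised aluminium deck behind the seat, on which the plate's rear starts: x -102, y 0, z 16 mm in the fixture's frame. The deck runs from x -131 to -73 mm.
- pin_0 (a point): Tip of one of two brass locating pins: x +15, y +30, z 16 mm in the fixture's frame. Pins are 10 mm in diameter, 6 mm tall above the seat floor, nose tapered to 6 mm across. There is no end stop: the pins alone stop the plate once it has dropped, so a fast push can carry it past them.
- pin_1 (a point): Tip of the other pin, at x +15, y -30, z 16 mm in the fixture's frame.
- plate: Loose white gland plate, about 0.3 kg, 140 (x) x 90 (y) x 5 mm, x along the fixture's x. Origin: centre of its underside. Two 13 mm dowel holes at x +15, y +30 and -30 mm; three 19 mm gland holes at x -32 (not used). It starts level on deck and pin tips (z 16 mm), 18 to 48 mm short of the fixture's origin. Seated, it is over that origin (play 1.5 mm each way) at z 10 mm.
- lip (a point): Where to push the plate: middle of the rear face of the lip folded up along its rear edge (x -70, y 0, z 15 mm in the plate's frame). The lip is 90 mm long, 4 mm thick, its top 25 mm above the plate's underside.
- latch (a joint): Angle of the red latch bar about its vertical pivot (rad, counter-clockwise from above). 0: open, the bar points along the fixture's +y. 1.571: end stop, fully across, pointing along the fixture's -x over the seated plate. Starts at 0 to 0.35, turns stiffly (about 1.3 N at the knob), stays where it is left. A plate not seated can stand in its way.
- latch_pivot (a point): Point on the latch's pivot axis, at the bar's top face: x +95, y 0, z 24.5 mm in the fixture's frame. The bar is 14 mm wide and 6 mm thick, its underside at z 18.5 mm.
- latch_knob (a point): On the axis of the black upright knob near the free end of the latch bar, 62 mm from the pivot axis, z 38.5 mm. The knob is a cylinder of 14 mm diameter from z 24.5 to 46.5 mm; push its side. With the latch fully across it is at x +33, y 0 mm in the fixture's frame.
- terminal_strip: Bystander, loose: green terminal strip, 46 x 33 x 36 mm; origin at its underside.
- pliers: Bystander, loose: red-handled pliers lying flat, 86 x 175 x 13 mm; origin at the underside.
- contactor: Bystander, loose: black contactor, 70 x 50 x 48 mm; origin at its underside.
- relay: Bystander, loose: grey and black plug-in relay, 49 x 28 x 22 mm; origin at its underside.
- green_tape: Bystander, loose: roll of green tape lying flat, 90 x 90 x 20 mm; origin at its underside.

How it is judged:
By the outcome, as a careful person would: the job done as asked, in the order asked, and still so for the second after the job is handed in, with the robot touching nothing.
It also fails if it takes over 58 s, if anything falls off the work surface, if the arm or the gripper's body presses on something with over 40 N, if the wrist force passes 120 N, or if a joint passes its speed limit or range.

### The arm

A 6-joint arm with a two-finger parallel gripper is mounted at the origin on a cart in front of the work surface, level with it; the furniture and walls round the work are solid. World frame = base frame: x ahead of the robot, y to its left, z up, the work surface at z = 0. Lengths are in m, angles in rad, forces in N, time in s.
With the tool pointing down it reaches from about 0.275 to 0.775 m from the base axis. Payload 14.6 kg.
Tool frame: the origin (TCP) lies at the very end of the fingers, on their centre line; the grasp point (between the pads) lies behind it (ctrl.tcp_to_grasp is the z of the grasp point in the tool frame, in m); z points along the fingers, y is the line along which they close (so a half turn about z gives the same grasp; the last joint's range is limited). The gripper opens to 85 mm and grips with 20 to 120 N. Pads are 22 mm wide; open, the fingers measure 114 mm over their backs; the gripper's body (76 mm by 85 mm) begins 54 mm behind the grasp point. The pads swing forward as they close: fully open they stand 13 mm farther back than shut.
Start: joints at [1.186, 0.263, -0.048, 1.259, 0, 1.415], TCP at [0.12, 0.511, 0.231] pointing down, gripper open.
Joint ranges: [-2.65, 2.65], [-0.89, 1.7], [-1.18, 1.37], [-2.13, 2.11], [-1.35, 1.29], [-3.14, 3.14]. Speed limits (rad/s): [1.89, 1.89, 2.57, 2.79, 3.14, 3.14].

### API

Orientations are given as a unit quaternion [w, x, y, z].
In Python, from plant import ctrl gives the robot as it stands.
- The arm moves only by the shell command python3 -m jog 'ROWS' [FORCE]. ROWS is JSON, a list of rows, each an object of numbers: "gripper": the finger opening in mm, from 0 to 85.4; "dx", "dy", "dz": the shift along the tool's x, y, z in mm; "twist": the turn about the tool's z in rad. In form: [{"gripper": .., "dx": .., "dy": .., "dz": .., "twist": ..}, ...]. A call has 1 to 5 rows; each row is the pose to reach, as a shift and turn from the pose commanded when the call began, along the tool's axes at that moment; what a row does not reach only later rows make up. A row lasts 1/8 s, in which the tool goes at most 62.5 mm and 10.7 degrees, less where a joint would pass 70% of its speed; a pose out of reach is approached as far as the arm can. A call with a gripper value outside its range is refused whole. The fingers move at their own pace and stop on an object; FORCE is the grip in N (left out, the last holds). Time passes only in rows, so rows that repeat a pose let the fingers close. It gives the time, the measured TCP pose, the force, the opening and the grip force at its end, in the units of the state.
- ctrl.read_state(): the state, without advancing time (a new reading comes with each control period).
- ctrl.snapshot(name): name is "side" or "top"; returns a dict with "color" (400x640x3 uint8, red, green, blue), "K" (3x3 intrinsics, pixels), "R" (3x3) and "t" (3): a world point X has camera coordinates R X + t. Camera axes: x right, y down, z forward; pixel columns grow to the right and rows downward; lengths in m; the calibration is good to about 2 mm. A picture is of the moment at which its call begins. There is no depth.
- ctrl.finish_job(): hands the job in; it is judged then, once.
The state is a dict: "clock": time; "joint_pos": joint angles; "joint_velocities": joint speeds; "joint_torque": joint torques, N m; "tool_pos": TCP position; "orientation": TCP orientation; "force": force on the tool from outside, world axes, zero at the start; "torque": the same for the moment, N m; "finger_gap": finger opening in m; "grip_force": force on a finger pad.
Only numpy, scipy, OpenCV 4.12 (cv2) and the standard library are available. Lean on these libraries where they do the work, as an engineer would, in place of code of your own. Each camera call takes 0.05 s, during which the arm holds its last target. There are 200 camera calls.

## Working session

There is one attempt and no reset: what is moved stays moved. The work goes in short steps, Python scripts to look and compute and a shell command to move; the robot and the scene stay as the last step left them, time stands still between calls to the robot, and variables do not carry over. Pictures are saved under pics/ and viewed, at most 10 in all, crops included, and the job is handed in when it is done.

```bash
mkdir -p pics; python3 - <<'E'
from plant import ctrl
import cv2
for n in("top","side"):
    s=ctrl.snapshot(n); cv2.imwrite(f"pics/{n}0.png",s["color"][:,:,::-1]); print(n,s["K"].tolist(),s["R"].round(4).tolist(),s["t"].round(4).tolist())
st=ctrl.read_state(); print(st["tool_pos"],st["orientation"],st["finger_gap"],ctrl.tcp_to_grasp,st["clock"])
E
```

```text
top [[413.99743283755333, 0.0, 322.595235351097], [0.0, 413.99743283755333, 198.69146453342668], [0.0, 0.0, 1.0]] [[-0.0163, -0.9999, -0.001], [-0.997, 0.0163, -0.0755], [0.0755, -0.0002, -0.9971]] [0.0102, 0.5456, 1.4484]
side [[503.6366371605064, 0.0, 312.86214584525663], [0.0, 503.6366371605064, 202.7064576829843], [0.0, 0.0, 1.0]] [[-0.9927, -0.1204, 0.0043], [-0.0595, 0.459, -0.8864], [0.1047, -0.8802, -0.4629]] [0.5644, 0.0693, 1.4544]
[0.11948705 0.51097741 0.23087537] [-1.31999874e-04  1.14653097e-01  9.93405479e-01 -4.51194372e-04] 0.08526370458929976 -0.0187 0.1
```

View pics/top0.png

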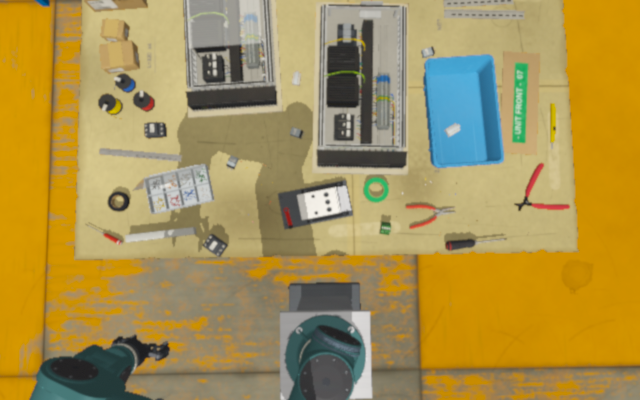

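View pics/side0.png

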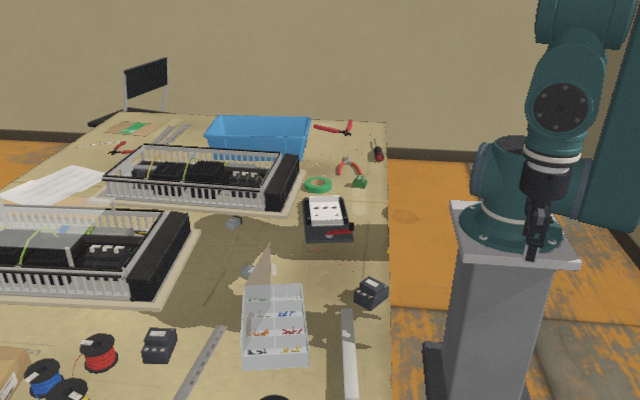

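```bash
python3 - <<'E'
import cv2
a=cv2.imread("pics/top0.png")[170:240,265:365]; cv2.imwrite("pics/c1.png",cv2.resize(a,None,fx=8,fy=8,interpolation=cv2.INTER_CUBIC))
a=cv2.imread("pics/side0.png")[185:250,290:370]; cv2.imwrite("pics/c2.png",cv2.resize(a,None,fx=9,fy=9,interpolation=cv2.INTER_CUBIC))
E
```

```text
(no output)
```

View pics/c1.png

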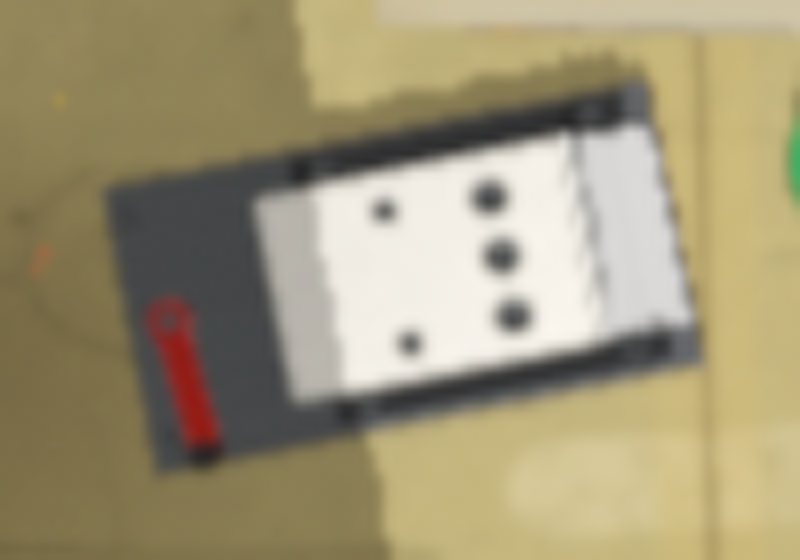

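View pics/c2.png

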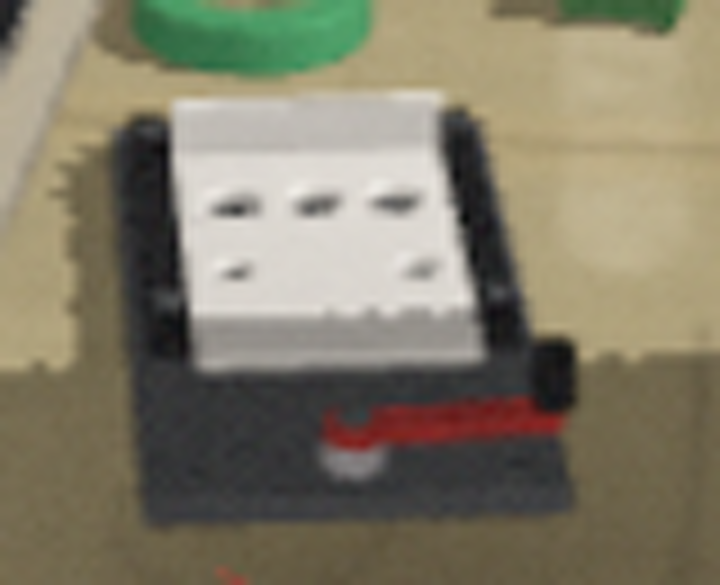

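```bash
cat > h.py <<'E'
import numpy as np
from plant import ctrl
from scipy.optimize import least_squares
def back(s,uv,z):
    d=s["R"].T@np.linalg.solve(s["K"],[uv[0],uv[1],1]); c=-s["R"].T@s["t"]
    return (c+d*(z-c[2])/d[2])[:2]
def T(p,xy):
    c,s=np.cos(p[2]),np.sin(p[2]); return np.array([p[0]+c*xy[0]-s*xy[1],p[1]+s*xy[0]+c*xy[1]])
def inv(p,w):
    c,s=np.cos(p[2]),np.sin(p[2]); d=np.array(w)-p[:2]; return np.array([c*d[0]+s*d[1],-s*d[0]+c*d[1]])
E
cat > a.py <<'E'
from h import *
def fit(s,off,f,pts,z):
    W=[back(s,(off[0]+u/f-.5+.5/f,off[1]+v/f-.5+.5/f),z) for u,v,_,_ in pts]
    return least_squares(lambda p:np.concatenate([T(p,(a/1e3,b/1e3))-w for (u,v,a,b),w in zip(pts,W)]),[.5,.02,1.6])
s=ctrl.snapshot("top")
r=fit(s,(265,170),8,[(108,187,115,-66),(157,468,115,66),(640,82,-135,-66),(702,362,-135,66)],.01)
p=r.x; print("top",p,(r.fun*1e3).round(1))
g=lambda u,v,z:(inv(p,back(s,(265+u/8-.44,170+v/8-.44),z))*1e3).round(1)
for u,v in[(255,200),(295,403),(383,210),(410,344),(490,197),(501,256),(513,316)]: print(g(u,v,.021))
print("lip",g(575,130,.041),g(605,330,.041))
print("piv",g(170,318,.0245),"knob",g(204,456,.0465))
s=ctrl.snapshot("side")
r=fit(s,(290,185),9,[(147,517,115,-66),(573,508,115,66)],.01)
q=r.x; print("side",q,(r.fun*1e3).round(1))
h=lambda u,v,z:(inv(p,back(s,(290+u/9-.44,185+v/9-.44),z))*1e3).round(1)
print("corners",h(147,517,.01),h(573,508,.01),"front",h(192,318,.021),h(480,310,.021),"lip",h(172,100,.041),h(442,95,.041),"knob",h(554,345,.0465),h(555,400,.0245))
for u,v in[(235,207),(316,205),(396,203),(238,271),(421,269)]: print(h(u,v,.021))
E
python3 a.py
```

```text
top [0.52678277 0.03920531 1.74884754] [ 1.6  3.8 -2.6  1.2  2.5 -3.4 -1.5 -1.7]
[ 47.6 -44.3]
[47.2 47.5]
[ -7.3 -28.9]
[-7.6 31.7]
[-55.  -25.4]
[-54.7   1.2]
[-54.7  28.4]
lip [-96.8 -45.5] [-92.5  43.1]
piv [94.1  0.2] knob [89.1 63.3]
side [0.52259135 0.04851198 1.73811235] [ 1.9  0.3 -1.9 -0.3]
corners [124.2 -62.8] [125.6  65.3] front [ 23.6 -43.9] [23.  48.2] lip [-90.8 -44.6] [-90.1  47.1] knob [90.7 62.5] [86.3 64.2]
[-50.5 -25.6]
[-50.5   1.5]
[-50.6  28.2]
[ -6.5 -27.4]
[-4.9 32.1]
```

The base corners put the fixture at about (0.527, 0.039) m, yaw 1.749 rad. The plate is about 22.5 mm short of its seat and the latch is nearly open. Next I move behind the lip with the fingers partly closed.

```bash
cat > go.py <<'E'
import sys
from h import *
from scipy.spatial.transform import Rotation as Ro
P=[.5268,.0392,1.7488]
st=ctrl.read_state(); w,x,y,z=st["orientation"]; M=Ro.from_quat([x,y,z,w]).as_matrix()
here=np.r_[inv(P,st["tool_pos"][:2]),st["tool_pos"][2]]*1e3
print("t",st["clock"],"fixture mm",here.round(1),"F",np.round(st["force"],1),"gap",round(st["finger_gap"]*1e3,1))
if len(sys.argv)>1:
    f=np.array(list(map(float,sys.argv[1:4])))/1e3
    d=np.r_[T(P,f[:2]),f[2]]-st["tool_pos"]; yaw=np.arctan2(M[1,0],M[0,0])
    print("shift",(M.T@d*1e3).round(1),"twist",round((yaw-P[2]+np.pi)%(2*np.pi)-np.pi,3))
E
python3 go.py -116 1 100
python3 -m jog '[{"gripper":30,"dx":-551,"dy":-474,"dz":130,"twist":1.16},{"gripper":30,"dx":-551,"dy":-474,"dz":130,"twist":1.16},{"gripper":30,"dx":-551,"dy":-474,"dz":130,"twist":1.16},{"gripper":30,"dx":-551,"dy":-474,"dz":130,"twist":1.16},{"gripper":30,"dx":-551,"dy":-474,"dz":130,"twist":1.16}]'
python3 go.py -116 1 100
```

```text
t 0.2 fixture mm [536.5 317.3 231. ] F [-0.1 -0.7 -0. ] gap 85.3
shift [-549.2 -473.5  131.2] twist 1.163
clock: 0.82
tool_pos: [0.3017, 0.2611, 0.176]
orientation: [0.0, 0.553, 0.833, 0.0]
force: [0.8, 0.4, -0.5]
finger_gap: 0.03
grip_force: 0.0
t 0.825 fixture mm [258.2 182.2 176. ] F [ 0.8  0.4 -0.5] gap 30.0
shift [-404.7   95.3   76.1] twist 0.22
```

```bash
python3 -m jog '[{"gripper":30,"dx":-404,"dy":95,"dz":76,"twist":0.22},{"gripper":30,"dx":-404,"dy":95,"dz":76,"twist":0.22},{"gripper":30,"dx":-404,"dy":95,"dz":76,"twist":0.22},{"gripper":30,"dx":-404,"dy":95,"dz":76,"twist":0.22},{"gripper":30,"dx":-404,"dy":95,"dz":76,"twist":0.22}]' >/dev/null
python3 go.py -116 1 80
```

```text
t 1.45 fixture mm [-18.1  46.7 119.6] F [1.  0.1 0.3] gap 29.9
shift [-98.2  45.1  39.6] twist 0.005
```

```bash
python3 -m jog '[{"gripper":30,"dx":-98,"dy":45,"dz":40,"twist":0.005},{"gripper":30,"dx":-98,"dy":45,"dz":40,"twist":0.005},{"gripper":30,"dx":-98,"dy":45,"dz":40,"twist":0.005},{"gripper":30,"dx":-98,"dy":45,"dz":40,"twist":0.005}]' >/dev/null
python3 go.py -116 1 24
python3 - <<'E'
from plant import ctrl
import cv2,numpy as np
a=ctrl.snapshot("top")["color"][:,:,::-1][165:240,260:360]
b=ctrl.snapshot("side")["color"][:,:,::-1][165:250,285:385]
cv2.imwrite("pics/d1.png",np.vstack([cv2.resize(x,(560,int(x.shape[0]*5.6)) if 0 else (int(x.shape[1]*3.6),int(x.shape[0]*3.6)),interpolation=cv2.INTER_CUBIC) for x in (a,b)]))
E
```

```text
t 1.95 fixture mm [-113.3    2.1   79.8] F [0.2 0.4 0.5] gap 30.2
shift [-2.8  1.2 55.8] twist 0.0
```

View pics/d1.png

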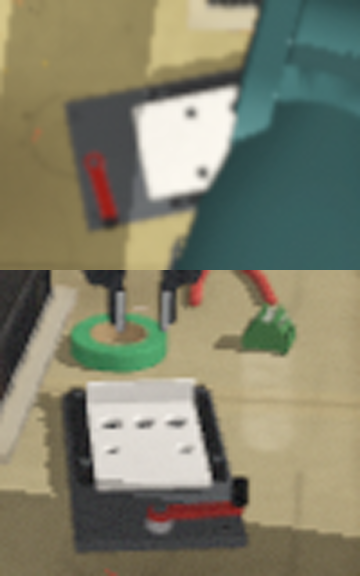

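The picture shows the two fingertips (at about (118,325) and (165,320)) behind the plate's lip, roughly centred. Now I lower.

```bash
python3 -m jog '[{"gripper":30,"dx":-4,"dy":1,"dz":30,"twist":0},{"gripper":30,"dx":-4,"dy":1,"dz":54,"twist":0},{"gripper":30,"dx":-4,"dy":1,"dz":54,"twist":0},{"gripper":30,"dx":-4,"dy":1,"dz":54,"twist":0}]' >/dev/null
python3 go.py -106 1 25
python3 - <<'E'
from plant import ctrl
import cv2,numpy as np
b=ctrl.snapshot("side")["color"][:,:,::-1][175:250,295:375]
cv2.imwrite("pics/d2.png",cv2.resize(b,None,fx=7,fy=7,interpolation=cv2.INTER_CUBIC))
E
```

```text
t 2.55 fixture mm [-117.3    0.3   27.2] F [0.6 0.2 0.2] gap 30.3
shift [11.3 -0.7  2.2] twist 0.001
```

View pics/d2.png

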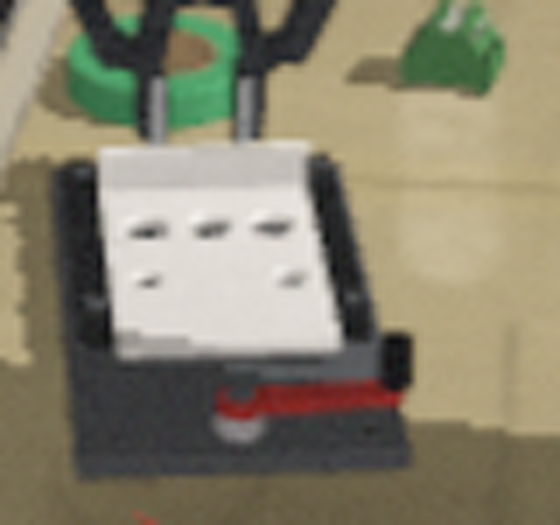

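Fingertips are behind the lip at about (155,130) and (245,130), clear of the rails. Slow push, watching the force.

```bash
python3 -m jog '[{"gripper":30,"dx":2,"dy":0,"dz":1},{"gripper":30,"dx":4,"dy":0,"dz":2},{"gripper":30,"dx":6,"dy":0,"dz":2},{"gripper":30,"dx":8,"dy":0,"dz":2},{"gripper":30,"dx":10,"dy":0,"dz":2}]' |grep force
python3 go.py
python3 -m jog '[{"gripper":30,"dx":1},{"gripper":30,"dx":2},{"gripper":30,"dx":3},{"gripper":30,"dx":4},{"gripper":30,"dx":5}]' |grep force; python3 go.py
python3 -m jog '[{"gripper":30,"dx":1},{"gripper":30,"dx":2},{"gripper":30,"dx":3},{"gripper":30,"dx":4},{"gripper":30,"dx":5}]' |grep force; python3 go.py
```

```text
t 2.6 fixture mm [-1.176e+02  1.000e-01  2.730e+01] F [-0.2  0.2  0.9] gap 30.2
t 2.6 fixture mm [-1.176e+02  1.000e-01  2.730e+01] F [-0.2  0.2  0.9] gap 30.2
t 2.6 fixture mm [-1.176e+02  1.000e-01  2.730e+01] F [-0.2  0.2  0.9] gap 30.2schema error: expected keys gripper, dx, dy, dz, twist
schema error: expected keys gripper, dx, dy, dz, twist
schema error: expected keys gripper, dx, dy, dz, twist
```

```bash
python3 -m jog '[{"gripper":30,"dx":2,"dy":0,"dz":1,"twist":0},{"gripper":30,"dx":4,"dy":0,"dz":2,"twist":0},{"gripper":30,"dx":6,"dy":0,"dz":2,"twist":0},{"gripper":30,"dx":8,"dy":0,"dz":2,"twist":0},{"gripper":30,"dx":10,"dy":0,"dz":2,"twist":0}]' >/dev/null
python3 go.py
python3 -m jog '[{"gripper":30,"dx":1,"dy":0,"dz":0,"twist":0},{"gripper":30,"dx":2,"dy":0,"dz":0,"twist":0},{"gripper":30,"dx":3,"dy":0,"dz":0,"twist":0},{"gripper":30,"dx":4,"dy":0,"dz":0,"twist":0},{"gripper":30,"dx":5,"dy":0,"dz":0,"twist":0}]' >/dev/null; python3 go.py
python3 -m jog '[{"gripper":30,"dx":1,"dy":0,"dz":0,"twist":0},{"gripper":30,"dx":2,"dy":0,"dz":0,"twist":0},{"gripper":30,"dx":3,"dy":0,"dz":0,"twist":0},{"gripper":30,"dx":4,"dy":0,"dz":0,"twist":0},{"gripper":30,"dx":5,"dy":0,"dz":0,"twist":0}]' >/dev/null; python3 go.py
```

```text
t 3.225 fixture mm [-107.5    0.7   24. ] F [0.2 0.  0.8] gap 30.1
t 3.85 fixture mm [-102.7    0.6   24. ] F [ 0.2 -2.6 -0.2] gap 29.6
t 4.475 fixture mm [-97.6   0.7  24. ] F [ 1.6 -1.1 -1.1] gap 30.1
```

```bash
python3 -m jog '[{"gripper":30,"dx":1,"dy":0,"dz":0,"twist":0},{"gripper":30,"dx":2,"dy":0,"dz":0,"twist":0},{"gripper":30,"dx":3,"dy":0,"dz":0,"twist":0},{"gripper":30,"dx":4,"dy":0,"dz":0,"twist":0},{"gripper":30,"dx":5,"dy":0,"dz":0,"twist":0}]' >/dev/null; python3 go.py
python3 -m jog '[{"gripper":30,"dx":1,"dy":0,"dz":0,"twist":0},{"gripper":30,"dx":2,"dy":0,"dz":0,"twist":0},{"gripper":30,"dx":3,"dy":0,"dz":0,"twist":0},{"gripper":30,"dx":4,"dy":0,"dz":0,"twist":0},{"gripper":30,"dx":5,"dy":0,"dz":0,"twist":0}]' >/dev/null; python3 go.py
python3 -m jog '[{"gripper":30,"dx":0.5,"dy":0,"dz":0,"twist":0},{"gripper":30,"dx":1,"dy":0,"dz":0,"twist":0},{"gripper":30,"dx":1.5,"dy":0,"dz":0,"twist":0},{"gripper":30,"dx":2,"dy":0,"dz":0,"twist":0},{"gripper":30,"dx":2.5,"dy":0,"dz":0,"twist":0}]' >/dev/null; python3 go.py
python3 - <<'E'
from plant import ctrl
import cv2,numpy as np
b=ctrl.snapshot("side")["color"][:,:,::-1][175:250,295:375]
cv2.imwrite("pics/d3.png",cv2.resize(b,None,fx=7,fy=7,interpolation=cv2.INTER_CUBIC))
E
```

```text
t 5.1 fixture mm [-92.6   0.7  24. ] F [-0.5 -0.6  1.2] gap 30.1
t 5.725 fixture mm [-87.6   0.7  24. ] F [ 0.5 -0.8 -0.2] gap 29.6
t 6.35 fixture mm [-85.    0.7  23.9] F [0.3 0.3 0.4] gap 30.0
```

View pics/d3.png

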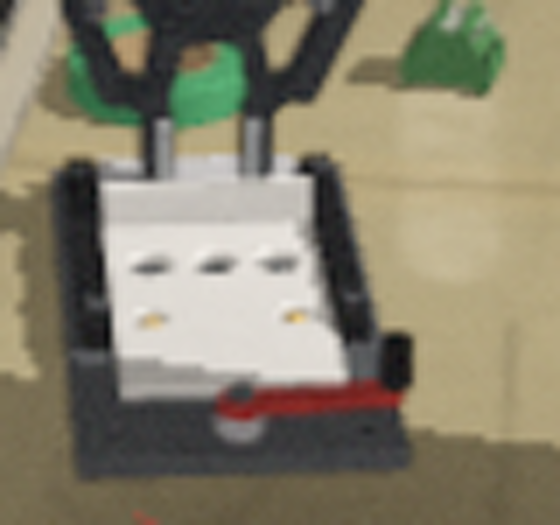

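Brass shows in both holes, at about (152,322) and (295,317), so the plate is at or near the drop. I'll ease on in half-millimetre rows.

```bash
python3 -m jog '[{"gripper":30,"dx":0.5,"dy":0,"dz":0,"twist":0},{"gripper":30,"dx":1,"dy":0,"dz":0,"twist":0},{"gripper":30,"dx":1.5,"dy":0,"dz":0,"twist":0}]' >/dev/null; python3 go.py
python3 -m jog '[{"gripper":30,"dx":0.5,"dy":0,"dz":0,"twist":0},{"gripper":30,"dx":1,"dy":0,"dz":0,"twist":0}]' >/dev/null; python3 go.py
python3 - <<'E'
from plant import ctrl
import cv2,numpy as np
b=ctrl.snapshot("side")["color"][:,:,::-1][175:250,295:375]
cv2.imwrite("pics/d4.png",cv2.resize(b,None,fx=7,fy=7,interpolation=cv2.INTER_CUBIC))
E
```

```text
t 6.775 fixture mm [-83.6   0.7  24. ] F [-0.1  0.4  0.8] gap 29.9
t 7.025 fixture mm [-82.8   0.7  24. ] F [ 0.8 -1.5 -1.2] gap 30.3
```

View pics/d4.png

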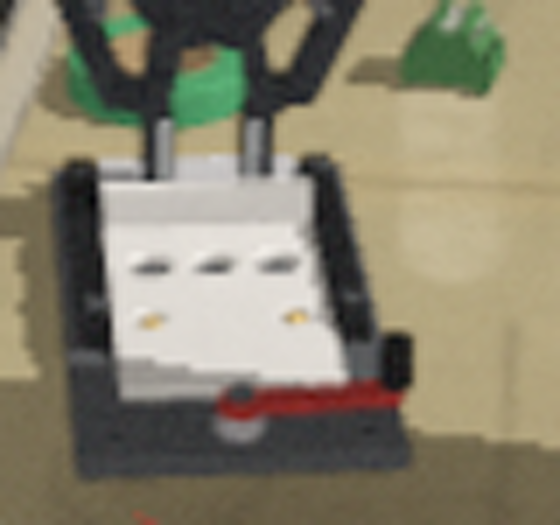

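```bash
python3 - <<'E'
from h import *
P=[.5268,.0392,1.7488]
s=ctrl.snapshot("side")
def pr(x,y,z):
    X=s["R"]@np.r_[T(P,(x/1e3,y/1e3)),z/1e3]+s["t"]; u=s["K"]@X/X[2]; return ((u[:2]-[295,175]+.44)*7).round(0)
for n,d,z in(("start",-22.5,16),("end low",0,10),("end high",0,16),("-3 high",-3,16),("-3 low",-3,10)):
    print(n,"lip",pr(d-70,-45,z+25),pr(d-70,45,z+25),"lip-front base",pr(d-66,-45,z+5),"holes",pr(d+15,-30,z+5),pr(d+15,30,z+5),"gl",pr(d-32,0,z+5),"front",pr(d+70,-45,z+5),pr(d+70,-45,z))
E
python3 go.py
```

```text
start lip [ 98. 146.] [303. 142.] lip-front base [ 98. 191.] holes [144. 280.] [287. 276.] gl [207. 225.] front [115. 347.] [115. 357.]
end low lip [100. 182.] [308. 177.] lip-front base [101. 227.] holes [147. 319.] [292. 315.] gl [211. 263.] front [118. 388.] [118. 399.]
end high lip [100. 170.] [309. 165.] lip-front base [101. 215.] holes [147. 306.] [292. 303.] gl [211. 250.] front [118. 375.] [118. 386.]
-3 high lip [100. 166.] [308. 162.] lip-front base [100. 212.] holes [146. 303.] [291. 299.] gl [210. 247.] front [117. 371.] [117. 382.]
-3 low lip [100. 179.] [308. 174.] lip-front base [100. 224.] holes [146. 315.] [291. 312.] gl [210. 259.] front [117. 384.] [117. 395.]
t 7.125 fixture mm [-82.7   0.7  24. ] F [-0.  -2.2 -0.1] gap 30.0
```

The plate matches the seated prediction (lip row 182, holes about row 320), and it did not move over the last 2 mm of finger travel. I'll back off, rise, and go to the outer side of the knob with the fingers shut.

```bash
python3 -m jog '[{"gripper":30,"dx":-12,"dy":0,"dz":0,"twist":0},{"gripper":30,"dx":-15,"dy":0,"dz":0,"twist":0},{"gripper":30,"dx":-15,"dy":0,"dz":-56,"twist":0},{"gripper":0,"dx":-15,"dy":0,"dz":-66,"twist":0},{"gripper":0,"dx":-15,"dy":0,"dz":-66,"twist":0}]' >/dev/null; python3 go.py 122 60 90
python3 -m jog '[{"gripper":0,"dx":220,"dy":-59,"dz":0,"twist":0},{"gripper":0,"dx":220,"dy":-59,"dz":0,"twist":0},{"gripper":0,"dx":220,"dy":-59,"dz":0,"twist":0},{"gripper":0,"dx":220,"dy":-59,"dz":0,"twist":0},{"gripper":0,"dx":220,"dy":-59,"dz":0,"twist":0}]' >/dev/null; python3 go.py 122 60 31
```

```text
t 7.75 fixture mm [-98.    0.4  90.3] F [-1.  -0.1 -1. ] gap -0.2
shift [ 2.20e+02 -5.96e+01  1.00e-01] twist 0.0
t 8.375 fixture mm [124.4  61.5  88.8] F [-0.1 -0.3  0.2] gap -0.0
shift [-2.4  1.6 57.8] twist 0.004
```

```bash
python3 -m jog '[{"gripper":0,"dx":-1,"dy":1,"dz":30,"twist":0},{"gripper":0,"dx":-1,"dy":1,"dz":58,"twist":0},{"gripper":0,"dx":-1,"dy":1,"dz":58,"twist":0},{"gripper":0,"dx":-1,"dy":1,"dz":58,"twist":0}]' >/dev/null; python3 go.py 107 62 31
python3 - <<'E'
from plant import ctrl
import cv2,numpy as np
b=ctrl.snapshot("side")["color"][:,:,::-1][175:250,295:375]
cv2.imwrite("pics/d5.png",cv2.resize(b,None,fx=7,fy=7,interpolation=cv2.INTER_CUBIC))
E
```

```text
t 8.875 fixture mm [120.8  58.5  32.3] F [ 0.6 -0.3  0.3] gap -0.1
shift [-13.8  -3.5   1.3] twist -0.0
```

View pics/d5.png

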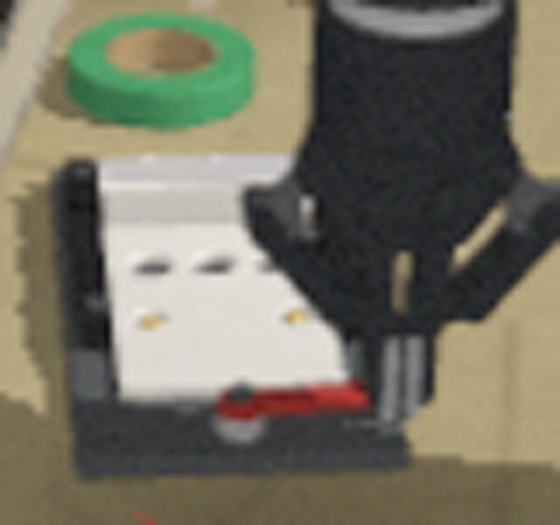

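The closed fingers (400,400) stand on the outer side of the knob, and the plate still lies seated. First sweep: mainly along -x.

```bash
python3 -m jog '[{"gripper":0,"dx":-5,"dy":-2,"dz":0,"twist":0},{"gripper":0,"dx":-10,"dy":-3,"dz":0,"twist":0},{"gripper":0,"dx":-15,"dy":-3,"dz":0,"twist":0},{"gripper":0,"dx":-20,"dy":-2,"dz":0,"twist":0},{"gripper":0,"dx":-25,"dy":0,"dz":0,"twist":0}]' >/dev/null; python3 go.py
python3 -m jog '[{"gripper":0,"dx":-5,"dy":1,"dz":0,"twist":0},{"gripper":0,"dx":-10,"dy":3,"dz":0,"twist":0},{"gripper":0,"dx":-15,"dy":6,"dz":0,"twist":0},{"gripper":0,"dx":-20,"dy":9,"dz":0,"twist":0},{"gripper":0,"dx":-25,"dy":13,"dz":0,"twist":0}]' >/dev/null; python3 go.py
python3 -m jog '[{"gripper":0,"dx":-4,"dy":4,"dz":0,"twist":0},{"gripper":0,"dx":-8,"dy":9,"dz":0,"twist":0},{"gripper":0,"dx":-8,"dy":9,"dz":0,"twist":0}]' >/dev/null; python3 go.py
```

```text
t 9.55 fixture mm [96.  58.8 32. ] F [-1.8  1.3  0.2] gap 0.1
t 10.175 fixture mm [71.  45.5 32. ] F [-0.8  0.4 -0.3] gap 0.2
t 10.55 fixture mm [62.9 36.2 32. ] F [0.3 0.6 0.1] gap -0.1
```

```bash
python3 -m jog '[{"gripper":0,"dx":10,"dy":0,"dz":0,"twist":0},{"gripper":0,"dx":10,"dy":-35,"dz":0,"twist":0},{"gripper":0,"dx":10,"dy":-35,"dz":0,"twist":0},{"gripper":0,"dx":-23,"dy":-35,"dz":0,"twist":0},{"gripper":0,"dx":-23,"dy":-35,"dz":0,"twist":0}]' >/dev/null; python3 go.py
python3 - <<'E'
from plant import ctrl
import cv2,numpy as np
b=ctrl.snapshot("side")["color"][:,:,::-1][175:250,295:375]
c=ctrl.snapshot("top")["color"][:,:,::-1][170:245,265:345]
cv2.imwrite("pics/d6.png",cv2.resize(np.hstack([b,c]),None,fx=5,fy=5,interpolation=cv2.INTER_CUBIC))
E
```

```text
t 11.175 fixture mm [39.4 70.9 32.2] F [-0.3  0.5  0. ] gap -0.1
```

```bash
python3 -m jog '[{"gripper":0,"dx":0,"dy":5,"dz":0,"twist":0},{"gripper":0,"dx":0,"dy":10,"dz":0,"twist":0},{"gripper":0,"dx":0,"dy":15,"dz":0,"twist":0},{"gripper":0,"dx":-1,"dy":19,"dz":0,"twist":0},{"gripper":0,"dx":-1,"dy":23,"dz":0,"twist":0}]' >/dev/null; python3 go.py
python3 -m jog '[{"gripper":0,"dx":-1,"dy":4,"dz":0,"twist":0},{"gripper":0,"dx":-2,"dy":8,"dz":0,"twist":0},{"gripper":0,"dx":-3,"dy":12,"dz":0,"twist":0},{"gripper":0,"dx":-3,"dy":16,"dz":0,"twist":0}]' >/dev/null; python3 go.py
```

```text
t 11.9 fixture mm [39.2 49.1 31.7] F [-3.2 -2.8 -0. ] gap 0.1
t 12.4 fixture mm [36.3 32.3 32. ] F [-1.2 -3.4 -0.7] gap 0.4
```

```bash
python3 -m jog '[{"gripper":0,"dx":-1,"dy":2,"dz":0,"twist":0},{"gripper":0,"dx":-1,"dy":4,"dz":0,"twist":0},{"gripper":0,"dx":-1,"dy":6,"dz":0,"twist":0},{"gripper":0,"dx":-1,"dy":8,"dz":0,"twist":0}]' >/dev/null; python3 go.py
python3 -m jog '[{"gripper":0,"dx":0,"dy":0.7,"dz":0,"twist":0},{"gripper":0,"dx":0,"dy":1.4,"dz":0,"twist":0}]' >/dev/null; python3 go.py
python3 -m jog '[{"gripper":0,"dx":0,"dy":0.7,"dz":0,"twist":0},{"gripper":0,"dx":0,"dy":1.4,"dz":0,"twist":0}]' >/dev/null; python3 go.py
```

```text
t 12.9 fixture mm [35.3 24.6 32. ] F [-1.7 -1.7 -0.3] gap -0.1
t 13.15 fixture mm [35.3 23.3 32. ] F [-2.4 -2.3  0.7] gap -0.1
t 13.4 fixture mm [35.3 21.9 32. ] F [-0.4 -1.4 -0.1] gap 0.1
```

```bash
for i in 1 2 3; do :; done
python3 -m jog '[{"gripper":0,"dx":0,"dy":0.7,"dz":0,"twist":0},{"gripper":0,"dx":0,"dy":1.4,"dz":0,"twist":0}]' >/dev/null; python3 go.py
python3 -m jog '[{"gripper":0,"dx":0,"dy":0.7,"dz":0,"twist":0},{"gripper":0,"dx":0,"dy":1.4,"dz":0,"twist":0}]' >/dev/null; python3 go.py
```

```text
t 13.65 fixture mm [35.3 20.7 31.9] F [-3.4 -1.8 -0.3] gap -0.3
t 13.9 fixture mm [35.3 20.3 31.7] F [-8.3 -4.9  3.6] gap -0.3
```

```bash
python3 -m jog '[{"gripper":0,"dx":0,"dy":0.7,"dz":0,"twist":0},{"gripper":0,"dx":0,"dy":0.7,"dz":0,"twist":0}]' >/dev/null; python3 go.py
python3 -m jog '[{"gripper":0,"dx":0,"dy":-12,"dz":0,"twist":0},{"gripper":0,"dx":0,"dy":-30,"dz":0,"twist":0},{"gripper":0,"dx":0,"dy":-30,"dz":-60,"twist":0},{"gripper":0,"dx":150,"dy":-30,"dz":-130,"twist":0},{"gripper":0,"dx":150,"dy":-30,"dz":-130,"twist":0}]' >/dev/null
python3 -m jog '[{"gripper":0,"dx":200,"dy":0,"dz":-30,"twist":0},{"gripper":0,"dx":200,"dy":0,"dz":-30,"twist":0},{"gripper":0,"dx":200,"dy":0,"dz":-30,"twist":0},{"gripper":0,"dx":200,"dy":0,"dz":-30,"twist":0},{"gripper":0,"dx":200,"dy":0,"dz":-30,"twist":0}]' >/dev/null; python3 go.py
python3 - <<'E'
from plant import ctrl
import cv2,numpy as np
b=ctrl.snapshot("side")["color"][:,:,::-1][165:250,290:370]
c=ctrl.snapshot("top")["color"][:,:,::-1][160:245,265:395]
cv2.imwrite("pics/d7.png",cv2.resize(np.hstack([b,c]),None,fx=3.8,fy=3.8,interpolation=cv2.INTER_CUBIC))
E
```

```text
t 14.15 fixture mm [35.3 20.2 31.6] F [-9.1 -5.3  5.3] gap -0.1
t 15.4 fixture mm [349.1  48.8 174.7] F [ 0.1 -1.2  0.5] gap 0.1
```

View pics/d7.png

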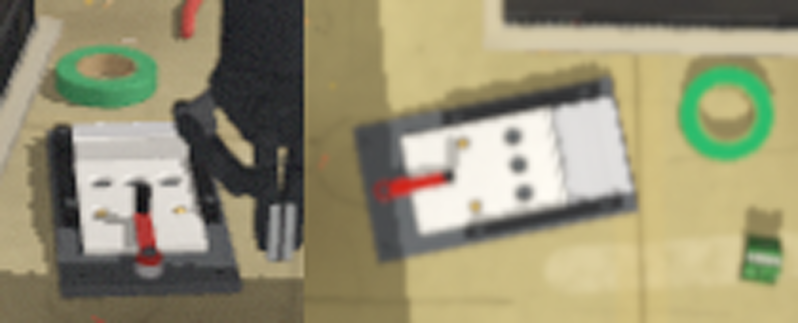

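The latch bar runs from (383,188) to (450,176), parallel to the rails. Both pins show in the holes at (462,143) and (475,206), and the hand is clear. Handing in.

```bash
python3 -c "
from plant import ctrl
print(ctrl.finish_job())"
```

```text
the job is handed in; nothing more can be done
None
```

I pushed the plate until it dropped flat over both pins, then pushed the latch across to its end stop and took the hand clear; the job is handed in at about 15.5 s, and no verdict was returned.

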